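# Turn the pot punch round in its stand

## Task

The next fibre pots need the large drainage hole. On the green punch stand, lift out the red-handled pot punch, turn it end for end and lay it back in both notches of the same stand, so that its brass cone sticks out of the open front and its thin steel spike lies towards the back plate, with the handle centred in the stand as it was before. Leave the blue-handled punch in the white stand as it is.

Things in the scene. Friction and masses are not known exactly. Their poses are not given: they have to be found in the camera images.
- punch_mid (a point): Centre of the red-handled punch: a loose round bar 200 mm long, 0.16 kg, lying level in the green stand. Middle 120 mm: red handle, 24 mm diameter. One end a brass cone 40 mm long, the other a steel spike 7 mm thick, 40 mm long. Point on the bar's axis half-way along, x axis towards the cone (y, z turn as it rolls). At the start the spike sticks out in front, the cone points to the back plate.
- punch_cone_tip (a point): Tip of the brass cone of the red-handled punch, on the bar's axis, 100 mm from its centre.
- green_stand: Green stand, fixed. Origin on the bench below where the punch's centre belongs; z up, x out of the open front along the bar. Base 75 mm wide, 10 thick, x -125 to 60 mm. Saddles 12 mm thick at x = -38 and 38 (64 clear between for fingers), 65 high, with 90 degree V-notches 54 wide: a 24 mm bar rests with its axis 55 mm above the bench. Back plate 76 high, inner face x = -117; bar ends at x = -100, 100.
- blue_punch_mid (a point): Centre of a bystander: a punch of the same shape but with a blue handle, cone out, in a white stand of the same shape elsewhere on the bench, about 200 mm away.
There are look-alikes about, which are no part of the job. Of the things like the part that bears punch_mid, leave any that is turquoise; of the rest the larger one is meant. There is more than one size of the green_stand; the job needs the smaller.

How it is judged:
By the outcome, as a careful person would: the job done as asked, in the order asked, and still so for the second after the job is handed in, with the robot touching nothing.
It also fails if it takes over 38 s, if anything falls off the work surface, if the arm or the gripper's body presses on something with over 40 N, if the wrist force passes 120 N, or if a joint passes its speed limit or range.

## Robot

A 6-joint arm with a two-finger parallel gripper is mounted at the origin on the work surface. World frame = base frame: x ahead of the robot, y to its left, z up, the work surface at z = 0. Lengths are in m, angles in rad, forces in N, time in s.
With the tool pointing down it reaches from about 0.25 to 0.775 m from the base axis. Payload 4 kg.
Tool frame: the origin (TCP) lies at the very end of the fingers, on their centre line; the grasp point (between the pads) lies 19 mm behind it; z points along the fingers, x is the direction in which the jaws open and shut, and the axes are right-handed (so a half turn about z gives the same grasp; the last joint's range is limited). The gripper opens to 94 mm and grips with 3 to 60 N. Pads are 16 mm wide; open, the fingers measure 119 mm over their backs; the gripper's body (75 mm by 177 mm) begins 78 mm behind the grasp point.
Start: joints at [1.165, 0.087, 1.371, -0, 1.684, -0.103], TCP at [0.164, 0.525, 0.206] pointing down, gripper open.
Joint ranges: [-3.1, 3.1], [-0.76, 2.03], [0.27, 2.55], [-1.08, 4.22], [0.17, 2.65], [-2.57, 2.57]. Speed limits (rad/s): [2.79, 2.79, 3.14, 3.14, 3.14, 3.14].

## Interface

Orientations are given as a unit quaternion [x, y, z, w].
In Python, from plant import arm, vision, job gives the robot as it stands.
- The arm moves only by the tool drive_tool, never from a script. Its argument "moves" is a list of rows, each an object with "travel": the shift along the tool's x, y, z in m, a list of three; "turn": the turn about the tool's z in degrees; "jaw": the opening in per cent of the stroke, from 0 (shut) to 100 (fully open). A call has 1 to 10 rows; each row is the pose to reach, as a shift and turn from the pose commanded when the call began, along the tool's axes at that moment; what a row does not reach only later rows make up. A row lasts 1/10 s, in which the tool goes at most 50 mm and 8.59 degrees, less where a joint would pass 70% of its speed; a pose out of reach is approached as far as the arm can. A call with a gripper value outside its range is refused whole. The fingers move at their own pace and stop on an object; "squeeze" is the grip in N (left out, the last holds). Time passes only in rows, so rows that repeat a pose let the fingers close. It gives the time, the measured TCP pose, the force and the opening at its end, in the units of the state.
- arm.get_state(): the state, without advancing time (a new reading comes with each control period).
- vision.read_camera(name): name is "scene" or "side" or "wrist"; returns a dict with "img" (420x560x3 uint8, red, green, blue), "fx", "fy", "cx", "cy" (pixels), "eye" and "rotation" of the camera in the world; the wrist camera has in their place "tool_from_camera" (4x4, takes a point from camera to tool coordinates, whose origin is the TCP and whose axes are the tool frame's). Camera axes: x right, y up, looking along -z (the intrinsics and any distortion apply to the point x, -y, -z); pixel columns grow to the right and rows downward; lengths in m; the calibration is good to about 2 mm. A picture is of the moment at which its call begins: read the wrist's pose just before it. There is no depth.
- job.finish_job(): hands the job in, once; it reports no verdict.
The state is a dict: "time_s": time; "qpos": joint angles; "qvel": joint speeds; "effort": joint torques, N m; "position": TCP position; "tcp_rot": TCP orientation; "force": force on the tool from outside, world axes, zero at the start; "moment": the same for the moment, N m; "width": finger opening in m.
Only numpy, scipy, OpenCV 4.12 (cv2) and the standard library are available. Lean on these libraries where they do the work, as an engineer would, in place of code of your own. Each camera call takes 0.05 s, during which the arm holds its last target. There are 200 camera calls.

## Working session

There is one attempt and no reset: what is moved stays moved. The work goes in short steps, Python scripts to look and compute and a tool call to move; the robot and the scene stay as the last step left them, time stands still between calls to the robot, and variables do not carry over. Pictures are saved under pics/ and viewed, about 8 in all and at most 12, crops included, and the job is handed in when it is done.

Besides the shell and the picture viewer there is one more tool, called after "Emit:" by a JSON object that holds its "method" and its "body". drive_tool: Moves the arm, as the interface text tells. Its arguments: {"type":"object","properties":{"moves":{"type":"array","items":{"type":"object","properties":{"travel":{"type":"array","items":{"type":"number"}},"turn":{"type":"number"},"jaw":{"type":"number"}}}},"squeeze":{"type":"number"}},"required":["moves"]}

```bash
mkdir -p pics; ls
cat > h.py <<'E'
import numpy as np,cv2
from scipy.spatial.transform import Rotation as R
from plant import arm,vision,job
def cam(name):
    s=arm.get_state(); d=vision.read_camera(name)
    if 'tool_from_camera' in d:
        T=np.array(d['tool_from_camera']); Rt=R.from_quat(s['tcp_rot']).as_matrix()
        d['eye']=Rt@T[:3,3]+np.array(s['position']); d['rotation']=Rt@T[:3,:3]
    d['eye']=np.array(d['eye']); d['rotation']=np.array(d['rotation']).reshape(3,3) if np.size(d['rotation'])==9 else R.from_quat(d['rotation']).as_matrix()
    return d
def save(n,d): cv2.imwrite(f'pics/{n}.png',d['img'][:,:,::-1])
def ray(d,u,v):
    K=np.array([[d['fx'],0,d['cx']],[0,d['fy'],d['cy']],[0,0,1]])
    p=cv2.undistortPoints(np.array([[[u,v]]],float),K,np.array(d.get('dist',d.get('distortion',[0.]*5)),float))[0,0]
    return d['rotation']@np.array([p[0],-p[1],-1.])
def onz(d,u,v,z):
    r=ray(d,u,v); return d['eye']+r*(z-d['eye'][2])/r[2]
def pix(d,P):
    q=d['rotation'].T@(np.asarray(P,float)-d['eye']); return np.array([d['cx']+d['fx']*q[0]/-q[2],d['cy']-d['fy']*q[1]/-q[2]])
E
python3 - <<'E'
from h import *
ims=[]
for n in('scene','side','wrist'):
    d=cam(n); save(n+'0',d); print(n,{k:(v if k!='img' else 0) for k,v in d.items()})
    ims.append(d['img'])
print(arm.get_state())
E
```

```text
pics
scene {'img': 0, 'fx': 434.0335704746805, 'fy': 434.0335704746805, 'cx': 287.49851544924434, 'cy': 214.23634778200432, 'eye': array([0.91858855, 0.38231978, 0.93492487]), 'rotation': array([[-6.60563133e-01, -6.01657363e-01,  4.49071001e-01],
       [ 7.50770440e-01, -5.29609348e-01,  3.94788151e-01],
       [ 3.05001848e-04,  5.97931731e-01,  8.01546974e-01]])}
side {'img': 0, 'fx': 418.5124409148087, 'fy': 418.5124409148087, 'cx': 274.93597489998973, 'cy': 211.2828255248257, 'eye': array([ 0.11241704, -0.85657556,  0.55311241]), 'rotation': array([[ 0.92147966,  0.17493952, -0.34680167],
       [-0.38837456,  0.42957629, -0.81524807],
       [ 0.00635867,  0.88592346,  0.46378787]])}
wrist {'img': 0, 'fx': 303.60486907169934, 'fy': 303.60486907169934, 'cx': 284.11712108595447, 'cy': 212.86629547090507, 'tool_from_camera': array([[ 9.99999995e-01,  2.76648860e-05,  9.30732346e-05,
         2.92525065e-04],
       [ 4.93862529e-05, -9.70218480e-01, -2.42231497e-01,
        -7.01048708e-02],
       [ 8.36000655e-05,  2.42231500e-01, -9.70218477e-01,
        -1.79035674e-01],
    
[... 276 characters left out ...]
  0.97026203]])}
{'time_s': 0.15, 'qpos': array([ 1.16489525e+00,  8.78230530e-02,  1.37190459e+00, -1.16485326e-05,
        1.68362202e+00, -1.03082934e-01]), 'qvel': array([-1.31049804e-03, -6.34227880e-04, -4.91720563e-03,  2.72088603e-05,
       -9.90974863e-04,  8.06017716e-04]), 'effort': array([ 1.59238371e-03, -3.40643728e+01, -3.02793002e+01,  7.18215667e-02,
        3.05701594e-02, -1.11618240e-04]), 'position': array([0.16384477, 0.52457773, 0.20455367]), 'tcp_rot': array([ 8.05671009e-01,  5.92362603e-01, -7.54647221e-04,  4.49791400e-04]), 'force': array([-0.80467435, -0.08893469, -0.43465646]), 'moment': array([0.05362829, 0.00669688, 0.01234499]), 'width': 0.09400160118162317}
```

View pics/scene0.png

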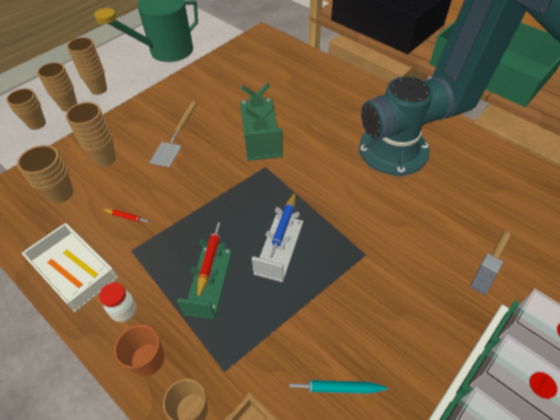

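View pics/side0.png

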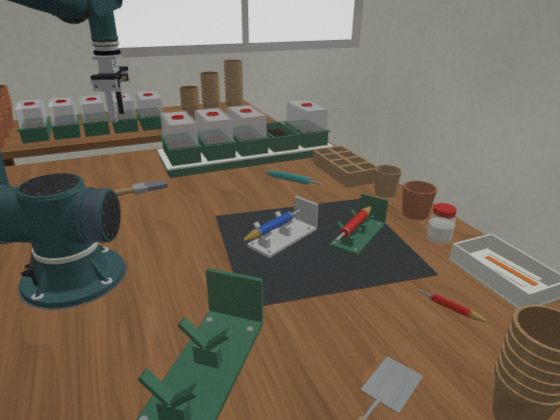

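The scene view shows the red punch at (210,262) lying in the small green stand, with the spike out at (218,228) and the cone towards the back plate at (202,290).

What could be confused with it:
- Loose small red punch at (126,215).
- Turquoise punch at (340,387).
- Blue punch in the white stand at (283,222).
- Larger empty green stand at (262,130).

I choose the bar at (210,262) and the stand at (205,280). Next I'll take a close crop and measure.

```bash
cat >> h.py <<'E'
def red(d):
    h=cv2.cvtColor(d['img'],cv2.COLOR_RGB2HSV)
    return (((h[...,0]<6)|(h[...,0]>172))&(h[...,1]>170)&(h[...,2]>80)).astype(np.uint8)
def blobs(m,amin=60):
    n,l,st,c=cv2.connectedComponentsWithStats(m)
    out=[]
    for i in range(1,n):
        if st[i,4]<amin: continue
        (cx,cy),(w,hh),a=cv2.minAreaRect(np.argwhere(l==i)[:,::-1].astype(np.float32))
        b=cv2.boxPoints(((cx,cy),(w,hh),a)); e=[(b[k]+b[(k+1)%4])/2 for k in range(4)]
        L=[np.linalg.norm(b[k]-b[(k+1)%4]) for k in range(4)]
        k=int(np.argmin(L)); out.append((st[i,4],c[i].round(1),e[k],e[(k+2)%4],round(max(L)),round(min(L))))
    return out
E
python3 - <<'E'
from h import *
ds={n:cam(n) for n in('scene','side')}
for n,d in ds.items():
    for b in blobs(red(d)):
        P=[onz(d,*b[i],.055) for i in (2,3)]
        print(n,b[0],b[1],b[4:],[p.round(3) for p in P], 'len',np.linalg.norm(P[0]-P[1]).round(3),'mid',((P[0]+P[1])/2).round(4),'yaw',np.degrees(np.arctan2(*(P[1]-P[0])[1::-1])).round(1))
a=ds['scene']['img'][200:330,150:330]; b=ds['side']['img'][180:270,220:410]
A=cv2.resize(a,None,fx=3.2,fy=3.2,interpolation=2); B=cv2.resize(b,(576,273))
c=np.zeros((A.shape[0],800,3),np.uint8); c[:,:576]=A; cv2.imwrite('pics/crop1.png',np.vstack([A,B])[:,:,::-1][:600] if 0 else A[:,:,::-1])
E
```

```text
scene 119 [124.8 214.9] (25, 5) [array([ 0.712, -0.39 ,  0.055]), array([ 0.686, -0.328,  0.055])] len 0.068 mid [ 0.6989 -0.3587  0.055 ] yaw 113.1
scene 359 [209.3 255. ] (40, 9) [array([ 0.592, -0.141,  0.055]), array([ 0.681, -0.082,  0.055])] len 0.107 mid [ 0.6363 -0.1116  0.055 ] yaw 33.7
scene 458 [112.  294.1] (25, 22) [array([ 0.832, -0.178,  0.055]), array([ 0.869, -0.22 ,  0.055])] len 0.056 mid [ 0.8504 -0.1987  0.055 ] yaw -48.6
scene 515 [542.9 385. ] (26, 24) [array([0.391, 0.618, 0.055]), array([0.425, 0.58 , 0.055])] len 0.051 mid [0.4083 0.5992 0.055 ] yaw -48.7
side 198 [444.3 209.3] (21, 12) [array([ 0.921, -0.151,  0.055]), array([ 0.87 , -0.13 ,  0.055])] len 0.055 mid [ 0.8954 -0.1404  0.055 ] yaw 157.8
side 211 [356.1 220.1] (25, 8) [array([ 0.7  , -0.067,  0.055]), array([ 0.608, -0.129,  0.055])] len 0.111 mid [ 0.6544 -0.0983  0.055 ] yaw -145.9
side 283 [450.5 304.6] (39, 8) [array([ 0.623, -0.405,  0.055]), array([ 0.651, -0.464,  0.055])] len 0.066 mid [ 0.6369 -0.4345  0.055 ] yaw -65.2
```

View pics/crop1.png

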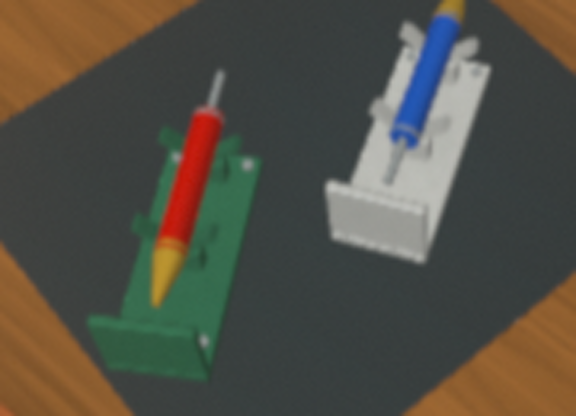

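The crop confirms it: red handle, spike out at the open front (top), brass cone towards the back plate (bottom), in the small green stand. The scene and side views disagree by about 20 mm, so I'll hover there and measure with the wrist camera.

Emit:
{"method": "drive_tool", "body": {"moves": [{"travel":[-0.458,0.647,0.0],"turn":-51.4,"jaw":100},{"travel":[-0.458,0.647,0.0],"turn":-51.4,"jaw":100},{"travel":[-0.458,0.647,0.0],"turn":-51.4,"jaw":100},{"travel":[-0.458,0.647,0.0],"turn":-51.4,"jaw":100},{"travel":[-0.458,0.647,0.0],"turn":-51.4,"jaw":100},{"travel":[-0.458,0.647,0.0],"turn":-51.4,"jaw":100},{"travel":[-0.458,0.647,0.0],"turn":-51.4,"jaw":100},{"travel":[-0.458,0.647,0.0],"turn":-51.4,"jaw":100},{"travel":[-0.458,0.647,0.0],"turn":-51.4,"jaw":100},{"travel":[-0.458,0.647,0.0],"turn":-51.4,"jaw":100}]}}

```text
time_s: 1.25
position: [0.4482, 0.1534, 0.2057]
tcp_rot: [0.469, 0.883, 0.0, 0.0]
force: [0.9, 0.2, 0.5]
width: 0.0939
```

Emit:
{"method": "drive_tool", "body": {"moves": [{"travel":[-0.324,0.018,0.0],"turn":0,"jaw":100},{"travel":[-0.324,0.018,0.0],"turn":0,"jaw":100},{"travel":[-0.324,0.018,0.0],"turn":0,"jaw":100},{"travel":[-0.324,0.018,0.0],"turn":0,"jaw":100},{"travel":[-0.324,0.018,0.0],"turn":0,"jaw":100},{"travel":[-0.324,0.018,0.0],"turn":0,"jaw":100},{"travel":[-0.324,0.018,0.0],"turn":0,"jaw":100},{"travel":[-0.324,0.018,0.0],"turn":0,"jaw":100},{"travel":[-0.324,0.018,0.0],"turn":0,"jaw":100},{"travel":[-0.324,0.018,0.0],"turn":0,"jaw":100}]}}

```text
time_s: 2.25
position: [0.6432, -0.1019, 0.2058]
tcp_rot: [0.469, 0.883, 0.0, -0.0]
force: [-0.6, 0.3, -1.1]
width: 0.0941
```

Run:
```python
from h import *
s=arm.get_state(); print(s['time_s'],s['position'],s['tcp_rot'],s['qpos'].round(2))
d=cam('wrist'); save('w1',d)
for b in blobs(red(d)):
    P=[onz(d,*b[i],.055) for i in (2,3)]
    print(b[0],b[1:4],b[4:],[p.round(3) for p in P],'len',np.linalg.norm(P[0]-P[1]).round(4),'mid',((P[0]+P[1])/2).round(4),'yaw',np.degrees(np.arctan2(*(P[1]-P[0])[1::-1])).round(1))
```

```text
2.25 [ 0.64322729 -0.10194193  0.20580999] [ 4.68552295e-01  8.83435710e-01  2.35807690e-04 -1.96905802e-04] [-0.24  0.32  1.1   0.    1.72 -2.41]
828 (array([48.4, 84.6]), array([15.688   , 78.715996], dtype=float32), array([81.16, 90.62], dtype=float32)) (67, 13) [array([ 0.69 , -0.397,  0.055]), array([ 0.663, -0.337,  0.055])] len 0.0651 mid [ 0.6764 -0.3671  0.055 ] yaw 114.2
1835 (array([280.9, 197.9]), array([281., 150.], dtype=float32), array([281., 247.], dtype=float32)) (97, 18) [array([ 0.598, -0.136,  0.055]), array([ 0.689, -0.075,  0.055])] len 0.1095 mid [ 0.6436 -0.1055  0.055 ] yaw 34.0
```

View pics/w1.png

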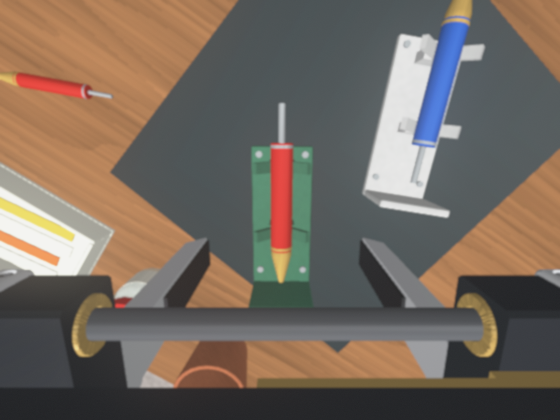

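The wrist view shows the red punch upright in the picture: spike tip near (281,103), handle rows 145–250, cone tip near (281,283). It is aligned with the jaws, and the base is at columns 251–312. I'll check scale and height next.

Run:
```python
from h import *
d=cam('wrist'); s=cam('scene'); e=cam('side')
im=d['img']
print('col profile row200',im[200,266:296].tolist()[::2])
for r in list(range(99,108))+list(range(141,150))+list(range(246,254))+list(range(278,288)): print(r,im[r,279:283].mean(0).round(),end=' ')
a=onz(d,281,103,.055);b=onz(d,281,283,.055);print('\ntips',a,b,np.linalg.norm(a-b),'mid',(a+b)/2,np.degrees(np.arctan2(*(a-b)[1::-1])))
g=cv2.cvtColor(im,cv2.COLOR_RGB2HSV); m=((g[...,0]>55)&(g[...,0]<90)&(g[...,1]>90)).astype(np.uint8)
for x in blobs(m,400): print(x)
# base front corners at z=.01
for u,v in((251.5,147),(312.5,147)): print('base corner',onz(d,u,v,.01))
# triangulate with scene tips
print('pred scene mid',pix(s,[*((a+b)/2)[:2],.055]),'tips',pix(s,a),pix(s,b),'side',pix(e,a),pix(e,b))
```

```text
col profile row200 [[95, 144, 117], [95, 144, 117], [139, 119, 97], [204, 67, 61], [219, 68, 62], [226, 70, 65], [229, 73, 67], [230, 74, 68], [228, 74, 68], [224, 73, 66], [217, 70, 64], [196, 63, 58], [169, 59, 53], [124, 109, 90], [94, 141, 115]]
99 [81. 87. 89.] 100 [80. 87. 89.] 101 [87. 93. 96.] 102 [115. 121. 122.] 103 [155. 159. 162.] 104 [178. 182. 184.] 105 [184. 189. 191.] 106 [184. 189. 191.] 107 [184. 189. 191.] 141 [179. 180. 182.] 142 [186. 157. 158.] 143 [209. 121. 120.] 144 [220. 119. 118.] 145 [212. 161. 162.] 146 [198. 189. 190.] 147 [203. 184. 186.] 148 [219. 147. 148.] 149 [228. 100.  98.] 246 [226.  70.  64.] 247 [225.  78.  66.] 248 [222. 112.  76.] 249 [220. 155.  93.] 250 [222. 171. 100.] 251 [223. 151.  93.] 252 [223. 135.  87.] 253 [222. 157.  94.] 278 [220. 187. 108.] 279 [218. 184. 106.] 280 [213. 180. 104.] 281 [194. 164.  97.] 282 [150. 133.  84.] 283 [94. 98. 72.] 284 [62. 83. 68.] 285 [59. 82. 68.] 286 [59. 83. 68.] 287 [60. 83. 68.] 
tips [ 0.55901054 -0.16238084  0.055     ] [ 0.72681513 -0.04920793  0.055     ] 0.20240179822300466 mid [ 0.64291283 -0.10579439  0.055     ] -146.00298357067774
(np.int32(417), array([298.3, 265.7]), array([298.132  , 242.59692], dtype=float32), array([296.43094, 280.0196 ], dtype=float32), 37, 21)
base corner [ 0.61708459 -0.16670783  0.01      ]
base corner [ 0.57573071 -0.10571774  0.01      ]
pred scene mid [209.07312866 257.46247874] tips [218.61540964 222.7875628 ] [198.33992164 296.46500362] side [335.94358415 239.84191736] [369.63660753 206.33985632]
```

The tips are 202 mm apart (200 expected), and the base width is 74 mm (75 expected). The scene view predicted both tips within about 1 px. Punch centre is (0.643, −0.106) with its axis at 34°, so I can descend and grip.

Emit:
{"method": "drive_tool", "body": {"moves": [{"travel":[-0.003,-0.002,0.04],"turn":0,"jaw":100},{"travel":[-0.003,-0.002,0.08],"turn":0,"jaw":100},{"travel":[-0.003,-0.002,0.12],"turn":0,"jaw":100},{"travel":[-0.003,-0.002,0.15],"turn":0,"jaw":100},{"travel":[-0.003,-0.002,0.17],"turn":0,"jaw":100},{"travel":[-0.003,-0.002,0.17],"turn":0,"jaw":100},{"travel":[-0.003,-0.002,0.17],"turn":0,"jaw":50},{"travel":[-0.003,-0.002,0.17],"turn":0,"jaw":35},{"travel":[-0.003,-0.002,0.17],"turn":0,"jaw":35},{"travel":[-0.003,-0.002,0.17],"turn":0,"jaw":35}], "squeeze": 25}}

```text
time_s: 3.45
position: [0.6447, -0.1069, 0.0373]
tcp_rot: [0.469, 0.883, 0.0, 0.001]
force: [0.3, -0.4, -0.9]
width: 0.0656
```

Run:
```python
from h import *
d=cam('wrist'); save('w2',d); print(arm.get_state()['position'])
```

```text
[ 0.64447791 -0.10690756  0.03694794]
```

View pics/w2.png

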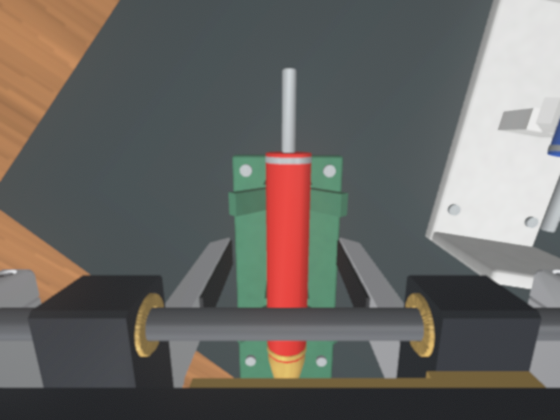

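The bar (column 288) lies between the open fingers, about 2 mm towards tool +x from their centre. I'll correct by 2 mm and close.

Emit:
{"method": "drive_tool", "body": {"moves": [{"travel":[0.002,0,0],"turn":0,"jaw":50},{"travel":[0.002,0,0],"turn":0,"jaw":30},{"travel":[0.002,0,0],"turn":0,"jaw":20},{"travel":[0.002,0,0],"turn":0,"jaw":10},{"travel":[0.002,0,0],"turn":0,"jaw":10},{"travel":[0.002,0,0],"turn":0,"jaw":10},{"travel":[0.002,0,0],"turn":0,"jaw":10},{"travel":[0.002,0,0],"turn":0,"jaw":10},{"travel":[0.002,0,0],"turn":0,"jaw":10},{"travel":[0.002,0,0],"turn":0,"jaw":10}], "squeeze": 25}}

```text
time_s: 4.5
position: [0.643, -0.1057, 0.0357]
tcp_rot: [0.469, 0.883, -0.0, 0.001]
force: [2.7, -3.2, -1.0]
width: 0.0233
```

```bash
cat >> h.py <<'E'
def tooloff(d,u,v,z): # point at world height z, in tool coords
    s=arm.get_state(); return R.from_quat(s['tcp_rot']).inv().apply(onz(d,u,v,z)-np.array(s['position']))
def report(d,im=None,band=(286,290),rows=(40,180)):
    pass
E
python3 - <<'E'
from h import *
s=arm.get_state(); print(s['time_s'],s['position'],s['tcp_rot'],s['force'],s['width'])
d=cam('wrist'); save('w3',d)
m=red(d); ys,xs=np.nonzero(m); 
for r in(165,200,240,290): x=np.nonzero(m[r])[0]; x=x[(x>230)&(x<350)]; print(r,x.min(),x.max())
c=int(round(np.median(xs[(xs>230)&(xs<350)]))); print('col',c)
for r in list(range(60,75))+list(range(145,168,1))+list(range(345,362)): print(r,d['img'][r,c-2:c+3].mean(0).astype(int),end=';')
E
```

```text
4.5 [ 0.64304284 -0.105687    0.03573297] [ 4.69184335e-01  8.83099981e-01 -1.62063092e-04  6.76198465e-04] [ 2.71922841 -3.17340988 -0.96028834] 0.02330957370749371Traceback (most recent call last):
  File "<stdin>", line 5, in <module>
    return umr_minimum(a, axis, None, out, keepdims, initial, where)
ValueError: zero-size array to reduction operation minimum which has no identity
```

Gripped at 23.3 mm. Before lifting I'll measure where the bar sits along the tool.

Run:
```python
from h import *
s=arm.get_state(); d=cam('wrist')
m=red(d)
for r in(165,180,200,240): x=np.nonzero(m[r,200:370])[0]+200; print(r,x[[0,-1]] if len(x) else None)
c=int(x.mean()); im=d['img'].astype(int)
for r in list(range(60,75))+list(range(146,166)): print(r,im[r,c-2:c+3].mean(0).astype(int).tolist(),end=';')
for r in(66,68,70,150,152,154): print(r,tooloff(d,c+.5,r,.055).round(4))
```

```text
165 None
180 [264 305]
200 [264 305]
240 [265 304]
60 [77, 84, 86];61 [77, 85, 87];62 [77, 84, 86];63 [78, 85, 86];64 [77, 84, 86];65 [77, 85, 87];66 [77, 85, 87];67 [84, 91, 93];68 [113, 118, 120];69 [155, 161, 163];70 [186, 191, 193];71 [197, 203, 205];72 [199, 204, 207];73 [199, 205, 207];74 [199, 204, 207];146 [191, 195, 198];147 [191, 195, 197];148 [191, 194, 197];149 [190, 194, 196];150 [191, 194, 197];151 [191, 195, 197];152 [189, 190, 193];153 [178, 168, 169];154 [171, 124, 125];155 [195, 85, 82];156 [222, 73, 68];157 [230, 78, 73];158 [228, 104, 102];159 [217, 149, 150];160 [201, 183, 185];161 [196, 197, 199];162 [195, 200, 202];163 [196, 199, 201];164 [201, 191, 192];165 [215, 162, 163];66 [ 0.0004 -0.1033 -0.0192]
68 [ 0.0004 -0.1024 -0.0192]
70 [ 0.0004 -0.1015 -0.0192]
150 [ 0.0004 -0.0634 -0.0192]
152 [ 0.0004 -0.0624 -0.0192]
154 [ 0.0004 -0.0614 -0.0192]
```

Spike tip sits at tool y ≈ −0.102 and the handle edge at about −0.061, so the grasp is within 2 mm of mid-bar. Lifting now, then turning.

Emit:
{"method": "drive_tool", "body": {"moves": [{"travel":[0,0,-0.02],"turn":0,"jaw":10},{"travel":[0,0,-0.05],"turn":0,"jaw":10},{"travel":[0,0,-0.09],"turn":0,"jaw":10},{"travel":[0,0,-0.13],"turn":0,"jaw":10},{"travel":[0,0,-0.14],"turn":8,"jaw":10},{"travel":[0,0,-0.14],"turn":16,"jaw":10},{"travel":[0,0,-0.14],"turn":24,"jaw":10},{"travel":[0,0,-0.14],"turn":32,"jaw":10},{"travel":[0,0,-0.14],"turn":40,"jaw":10},{"travel":[0,0,-0.14],"turn":48,"jaw":10}]}}

```text
time_s: 5.6
position: [0.6413, -0.1034, 0.1743]
tcp_rot: [0.789, 0.614, -0.001, -0.003]
force: [0.3, 0.2, -0.9]
width: 0.0236
```

Emit:
{"method": "drive_tool", "body": {"moves": [{"travel":[0,0,0],"turn":8,"jaw":10},{"travel":[0,0,0],"turn":16,"jaw":10},{"travel":[0,0,0],"turn":24,"jaw":10},{"travel":[0,0,0],"turn":32,"jaw":10},{"travel":[0,0,0],"turn":40,"jaw":10},{"travel":[0,0,0],"turn":48,"jaw":10},{"travel":[0,0,0],"turn":56,"jaw":10},{"travel":[0,0,0],"turn":64,"jaw":10},{"travel":[0,0,0],"turn":72,"jaw":10},{"travel":[0,0,0],"turn":80,"jaw":10}]}}

```text
time_s: 6.6
position: [0.6413, -0.1034, 0.1743]
tcp_rot: [0.999, -0.037, -0.002, -0.002]
force: [1.3, -0.8, -2.0]
width: 0.023
```

Emit:
{"method": "drive_tool", "body": {"moves": [{"travel":[0,0,0],"turn":8,"jaw":10},{"travel":[0,0,0],"turn":16,"jaw":10},{"travel":[0,0,0],"turn":24,"jaw":10},{"travel":[0,0,0],"turn":32,"jaw":10},{"travel":[0,0,0],"turn":40,"jaw":10},{"travel":[0,0,0],"turn":48,"jaw":10},{"travel":[0,0,0],"turn":52,"jaw":10},{"travel":[0,0,0],"turn":52,"jaw":10},{"travel":[0,0,0],"turn":52,"jaw":10}]}}

```text
time_s: 7.5
position: [0.6419, -0.1042, 0.1748]
tcp_rot: [0.884, -0.468, -0.001, -0.0]
force: [0.6, -0.1, -1.7]
width: 0.0233
```

Run:
```python
from h import *
s=arm.get_state(); print(s['time_s'],s['position'],s['tcp_rot'],s['force'],s['width'],s['qpos'].round(2), 'yaw',np.degrees(2*np.arctan2(s['tcp_rot'][1],s['tcp_rot'][0])))
d=cam('wrist'); e=cam('side'); c=cam('scene')
A=d['img']; B=cv2.resize(e['img'][150:290,200:430],(280,170)); C=cv2.resize(c['img'][180:330,110:350],(280,175))
o=np.zeros((420,800,3),np.uint8); o[:, :520]=A[:,20:540]; o[:170,520:]=B; o[200:375,520:]=C
cv2.imwrite('pics/c4.png',o[:,:,::-1]); save('w4',d)
```

```text
7.5 [ 0.64192993 -0.10415077  0.17476605] [ 8.83680828e-01 -4.68087773e-01 -1.40524738e-03 -2.36409433e-04] [ 0.62326959 -0.06852796 -1.70891805] 0.0232504743426819 [-0.25  0.32  1.16  0.    1.67  0.73] yaw -55.820544016774576
```

View pics/c4.png

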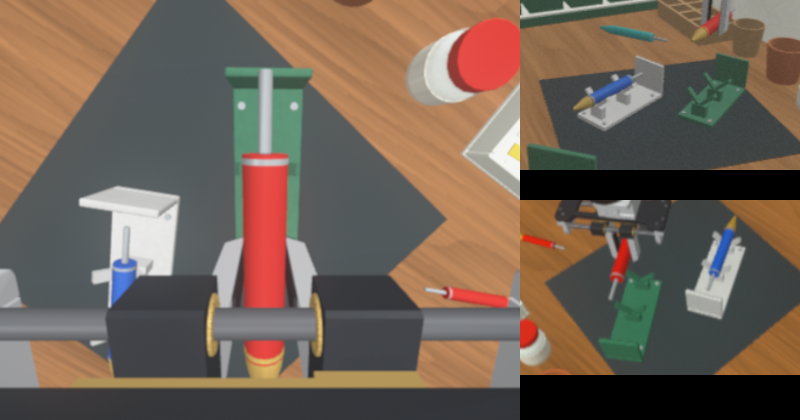

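The view shows the punch turned, spike now towards the back plate (spike tip about row 69, plate top edge about rows 68–88). The stand is empty and the blue punch is untouched. I'll measure the stand and bar relative to each other from here.

Run:
```python
from h import *
s=arm.get_state(); d=cam('wrist'); im=d['img'].astype(int)
for r in range(62,100): print(r,im[r,262:272].mean(0).astype(int).tolist(),end=';')
print()
for r in (115,140,200):
    g=im[r]; print(r,[(u,g[u].tolist()) for u in list(range(248,258))+list(range(314,324))] if r==140 else '')
    m=red(d)[r,230:340]; x=np.nonzero(m)[0]+230; print('red',x[[0,-1]] if len(x) else None)
    b=np.nonzero(im[r,268:300].min(-1)>140)[0]+268; print('spike',b[[0,-1]] if len(b) else None)
for v in (60,66,68,70): print('spiketip',v,im[v,283:288].mean(0).astype(int))
print('w tip .194',tooloff(d,285.5,69,s['position'][2]+.019), 'handle edge 154.5',tooloff(d,285.5,154.5,s['position'][2]+.019))
for r in (68,70,72,74,76,78,80): print('plate top',r,onz(d,267,r,.076)[:2].round(4), 'dist along axis from TCP', tooloff(d,267,r,.076)[:2].round(4))
for u in (253,254,255,318,319,320): print('base edge',u,tooloff(d,u,140,.01)[:2].round(4))
```

```text
62 [84, 91, 92];63 [84, 91, 92];64 [84, 91, 92];65 [84, 91, 92];66 [83, 94, 93];67 [85, 111, 100];68 [91, 135, 113];69 [95, 150, 122];70 [96, 153, 124];71 [95, 152, 123];72 [94, 150, 121];73 [93, 147, 119];74 [91, 143, 116];75 [85, 132, 107];76 [76, 116, 95];77 [67, 99, 81];78 [61, 88, 73];79 [59, 84, 70];80 [59, 83, 70];81 [58, 83, 70];82 [58, 83, 70];83 [58, 83, 69];84 [58, 83, 69];85 [58, 83, 70];86 [58, 83, 69];87 [60, 86, 72];88 [69, 103, 85];89 [82, 127, 103];90 [90, 142, 115];91 [92, 145, 118];92 [92, 146, 118];93 [92, 146, 118];94 [92, 146, 118];95 [92, 146, 118];96 [92, 146, 118];97 [92, 146, 118];98 [92, 146, 118];99 [92, 145, 118];
115 
red None
spike [280 291]
140 [(248, [85, 92, 93]), (249, [84, 91, 92]), (250, [85, 92, 93]), (251, [84, 94, 93]), (252, [83, 105, 96]), (253, [85, 123, 104]), (254, [89, 137, 113]), (255, [91, 143, 116]), (256, [92, 143, 117]), (257, [92, 144, 118]), (314, [96, 150, 121]), (315, [96, 150, 121]), (316, [97, 150, 121]), (317, [96, 150, 121]), (318, [94, 146, 119]), (319, [92, 135, 112]), (320, [87, 113, 100]), (321, [86, 97, 95]), (322, [86, 
[... 296 characters left out ...]
op 68 [ 0.739  -0.0214] dist along axis from TCP [-0.0149 -0.1267]
plate top 70 [ 0.7377 -0.0222] dist along axis from TCP [-0.0149 -0.1252]
plate top 72 [ 0.7364 -0.0231] dist along axis from TCP [-0.0149 -0.1236]
plate top 74 [ 0.7351 -0.0239] dist along axis from TCP [-0.0149 -0.122 ]
plate top 76 [ 0.7337 -0.0248] dist along axis from TCP [-0.015  -0.1205]
plate top 78 [ 0.7324 -0.0257] dist along axis from TCP [-0.015  -0.1189]
plate top 80 [ 0.7311 -0.0265] dist along axis from TCP [-0.015  -0.1173]
base edge 253 [-0.0348 -0.067 ]
base edge 254 [-0.0337 -0.067 ]
base edge 255 [-0.0326 -0.067 ]
base edge 318 [ 0.0369 -0.067 ]
base edge 319 [ 0.038 -0.067]
base edge 320 [ 0.0391 -0.067 ]
```

Run:
```python
from h import *
T=None
d0=cam('wrist')
def load(n,pos,q):
    d=dict(d0); d['img']=cv2.imread(f'pics/{n}.png')[:,:,::-1]; T=np.array(d['tool_from_camera']); Rt=R.from_quat(q).as_matrix()
    d['eye']=Rt@T[:3,3]+pos; d['rotation']=Rt@T[:3,:3]; d['pos']=np.array(pos); d['Rt']=Rt; return d
w1=load('w1',[.6432,-.1019,.2058],[.46855,.88344,.00024,-.0002])
w3=load('w3',[.6430,-.1057,.0357],[.46918,.8831,-.00016,.00068])
t=lambda d,u,v,z:(d['Rt'].T@(onz(d,u,v,z)-d['pos']))[:2].round(4)
for n,d,rr,cols in(('w1',w1,range(138,170),(300,310)),('w3',w3,range(148,200),(315,327))):
    g=d['img'][:,cols[0]:cols[1]].astype(int).mean(1)
    print(n,[(r,g[r].astype(int).tolist()) for r in rr])
for v in(144,145,146,147,148,149,150): print('w1 base',v,t(w1,305,v,.01))
for v in(153,155,157): print('w3 base',v,t(w3,320,v,.01))
print('w1 tips',t(w1,281,102.6,.055),t(w1,281,282.3,.055),'w3 tip',t(w3,284.5,68.7,.055))
for v in(88,88.5): print('now plate foot',v,tooloff(d0,267,v,.01).round(4))
```

```text
w1 [(138, [84, 90, 91]), (139, [84, 90, 91]), (140, [84, 90, 91]), (141, [85, 90, 91]), (142, [85, 90, 91]), (143, [85, 90, 92]), (144, [84, 89, 90]), (145, [80, 92, 88]), (146, [79, 106, 92]), (147, [85, 127, 103]), (148, [90, 139, 112]), (149, [92, 142, 115]), (150, [100, 145, 121]), (151, [118, 154, 135]), (152, [140, 165, 153]), (153, [155, 174, 166]), (154, [160, 177, 171]), (155, [159, 177, 170]), (156, [149, 172, 162]), (157, [132, 162, 147]), (158, [111, 151, 130]), (159, [97, 145, 119]), (160, [94, 143, 116]), (161, [91, 138, 112]), (162, [86, 128, 105]), (163, [84, 125, 102]), (164, [85, 127, 103]), (165, [86, 128, 104]), (166, [86, 128, 104]), (167, [86, 128, 105]), (168, [86, 128, 104]), (169, [86, 129, 104])]
w3 [(148, [83, 88, 89]), (149, [83, 88, 90]), (150, [83, 88, 89]), (151, [83, 88, 89]), (152, [83, 88, 89]), (153, [83, 88, 89]), (154, [83, 87, 89]), (155, [79, 87, 86]), (156, [74, 90, 82]), (157, [73, 101, 85]), (158, [80, 118, 96]), (159, [88, 133, 108]), (160, [93, 141, 115]), (161, [94, 144, 116]), (162, [94, 144, 117]), (163, [94, 144, 116]), (164, [95, 144, 
[... 581 characters left out ...]
4, 140, 113]), (190, [87, 126, 102]), (191, [78, 108, 89]), (192, [76, 104, 85]), (193, [82, 116, 94]), (194, [89, 129, 105]), (195, [91, 134, 109]), (196, [92, 136, 110]), (197, [92, 136, 110]), (198, [92, 136, 110]), (199, [92, 136, 110])]
w1 base 144 [ 0.0249 -0.062 ]
w1 base 145 [ 0.0249 -0.0608]
w1 base 146 [ 0.0249 -0.0596]
w1 base 147 [ 0.0249 -0.0585]
w1 base 148 [ 0.025  -0.0573]
w1 base 149 [ 0.025  -0.0561]
w1 base 150 [ 0.025  -0.0549]
w3 base 153 [ 0.0236 -0.06  ]
w3 base 155 [ 0.0236 -0.0587]
w3 base 157 [ 0.0236 -0.0574]
w1 tips [-0.0034 -0.1045] [-0.004   0.0973] w3 tip [ 0.     -0.1025]
now plate foot 88 [-0.0186 -0.1206  0.1655]
now plate foot 88.5 [-0.0186 -0.1201  0.1655]
```

Run:
```python
from h import *
d0=cam('wrist')
def load(n,pos,q):
    d=dict(d0); d['img']=cv2.imread(f'pics/{n}.png')[:,:,::-1]; T=np.array(d['tool_from_camera']); Rt=R.from_quat(q).as_matrix()
    d['eye']=Rt@T[:3,3]+pos; d['rotation']=Rt@T[:3,:3]; d['pos']=np.array(pos); d['Rt']=Rt; return d
w1=load('w1',[.6432,-.1019,.2058],[.46855,.88344,.00024,-.0002])
w3=load('w3',[.6430,-.1057,.0357],[.46918,.8831,-.00016,.00068])
t=lambda d,u,v,z:(d['Rt'].T@(onz(d,u,v,z)-d['pos']))[:2].round(4)
print('w1 handle front',t(w1,281,142.3,.055),t(w1,281,142.3,.065),'back',t(w1,281,252.2,.055),t(w1,281,252.2,.065))
s=d0;g=lambda h:h
for nm,d,a,b in(('w1',w1,0,0),('w3',w3,0,0)):
    P=lambda y,x,z:pix(d,d['Rt']@np.array([x,y,0])+np.array([d['pos'][0],d['pos'][1],z])).round(1)
    for o in(-.003,0.0015):
        print(nm,'o',o,'front saddle crest x30: front',P(o-.044,.03,.065),'inner',P(o-.032,.03,.065),'rear inner',P(o+.032,.03,.065),'rear',P(o+.044,.03,.065),'plate inner top',P(o+.117,.02,.076))
A=cv2.resize(w1['img'][130:320,230:335],None,fx=2.9,fy=2.9,interpolation=2); B=cv2.resize(w3['img'][130:320,210:370],None,fx=2.9,fy=2.9,interpolation=2)
cv2.imwrite('pics/c5.png',np.hstack([A,B])[:,:800,::-1])
```

```text
w1 handle front [-0.0035 -0.0648] [-0.0034 -0.0649] back [-0.0039  0.0592] [-0.0038  0.0553]
w1 o -0.003 front saddle crest x30: front [313.1 160. ] inner [312.8 171.5] rear inner [311.5 229.8] rear [311.3 240.1] plate inner top [301.9 304.4]
w1 o 0.0015 front saddle crest x30: front [313.  164.3] inner [312.7 175.8] rear inner [311.4 233.7] rear [311.2 244. ] plate inner top [301.8 307.9]
w3 o -0.003 front saddle crest x30: front [344.7 185.4] inner [343.6 208.9] rear inner [338.1 320.5] rear [337.2 339.2] plate inner top [318.2 458.6]
w3 o 0.0015 front saddle crest x30: front [344.3 194.3] inner [343.2 217.5] rear inner [337.8 327.6] rear [336.9 346. ] plate inner top [318.  464.4]
```

View pics/c5.png

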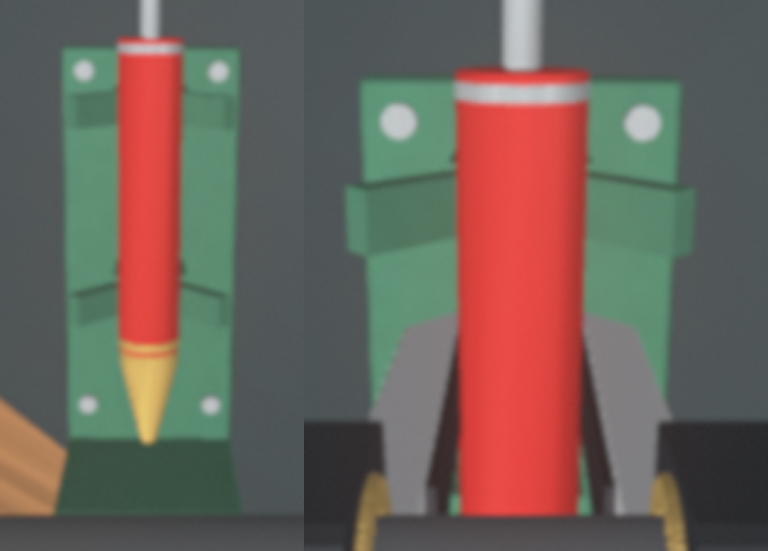

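Initially the bar centre was 3–5 mm towards the front of the stand's middle (from the base edge, saddles and plate). After the half turn it lies within about 1–2 mm of the stand origin along the axis, and needs +2 mm sideways. I'll lower to just above the seat and check there.

Emit:
{"method": "drive_tool", "body": {"moves": [{"travel":[0.002,0.001,0.03],"turn":0,"jaw":10},{"travel":[0.002,0.001,0.06],"turn":0,"jaw":10},{"travel":[0.002,0.001,0.09],"turn":0,"jaw":10},{"travel":[0.002,0.001,0.11],"turn":0,"jaw":10},{"travel":[0.002,0.001,0.125],"turn":0,"jaw":10},{"travel":[0.002,0.001,0.134],"turn":0,"jaw":10},{"travel":[0.002,0.001,0.134],"turn":0,"jaw":10},{"travel":[0.002,0.001,0.134],"turn":0,"jaw":10}]}}

```text
time_s: 8.6
position: [0.6437, -0.1075, 0.0427]
tcp_rot: [0.883, -0.469, 0.001, -0.0]
force: [-0.9, 0.2, -0.3]
width: 0.0232
```

Run:
```python
from h import *
s=arm.get_state(); print(s['time_s'],s['position'],s['tcp_rot'],s['force'],s['width'])
d=cam('wrist'); save('w6',d); e=cam('side'); c=cam('scene')
A=d['img']; B=cv2.resize(e['img'][180:270,290:410],(280,210)); C=cv2.resize(c['img'][200:320,160:320],(280,210),interpolation=2)
o=np.zeros((420,800,3),np.uint8); o[:, :520]=A[:,20:540]; o[:210,520:]=B; o[210:,520:]=C
cv2.imwrite('pics/c6.png',o[:,:,::-1])
z=s['position'][2]+.019
for o in(-.003,0,.003):
    P=lambda y,x,zz:pix(d,R.from_quat(s['tcp_rot']).apply([x,y,0])*[1,1,0]+np.array([s['position'][0],s['position'][1],zz])).round(1)
    print(o,'saddle crest',P(o-.044,.03,.065),P(o-.032,.03,.065),'plate inner top',P(o-.117,.02,.076),'bar tip',P(o-.1,0,z))
g=d['img'].astype(int)
print([(r,g[r,335:345].mean(0).astype(int).tolist()[1]) for r in range(180,230)])
print([(r,g[r,283:288].mean(0).astype(int).tolist()[1]) for r in range(62,76)])
```

```text
8.6 [ 0.64372422 -0.10748119  0.04274392] [ 8.83174548e-01 -4.69043434e-01  9.45450096e-04 -2.85815258e-04] [-0.87275982  0.19559278 -0.28041303] 0.02324028479534154
-0.003 saddle crest [342.2 183.2] [341.2 205.7] plate inner top [331.5  16.9] bar tip [284.5  67.6]
0 saddle crest [342.  188.9] [340.9 211.2] plate inner top [331.2  24.8] bar tip [284.5  74.3]
0.003 saddle crest [341.7 194.6] [340.7 216.7] plate inner top [331.   32.6] bar tip [284.5  80.9]
[(180, 97), (181, 99), (182, 107), (183, 116), (184, 120), (185, 121), (186, 121), (187, 120), (188, 121), (189, 120), (190, 120), (191, 119), (192, 119), (193, 119), (194, 119), (195, 118), (196, 118), (197, 118), (198, 118), (199, 118), (200, 117), (201, 116), (202, 116), (203, 115), (204, 111), (205, 103), (206, 96), (207, 93), (208, 93), (209, 92), (210, 92), (211, 93), (212, 93), (213, 92), (214, 92), (215, 92), (216, 92), (217, 92), (218, 92), (219, 92), (220, 92), (221, 92), (222, 92), (223, 92), (224, 92), (225, 92), (226, 92), (227, 92), (228, 92), (229, 92)]
[(62, 156), (63, 155), (64, 155), (65, 155), (66, 155), (67, 159), (68, 174), (69, 197), (70, 211), (71, 212), (72, 212), (73, 212), (74, 212), (75, 213)]
```

View pics/c6.png

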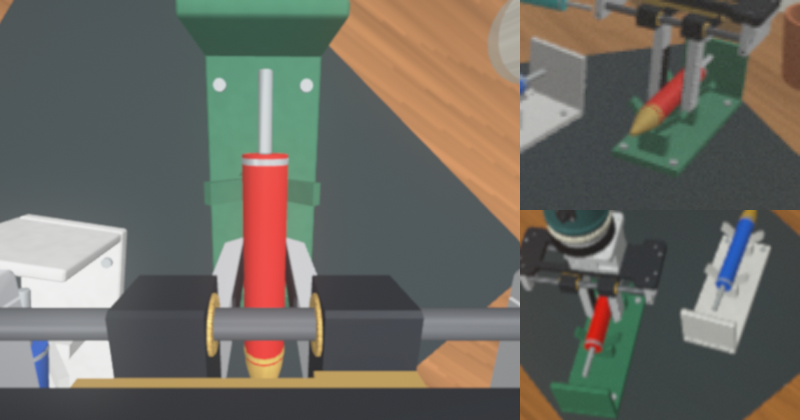

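Cone is out at the open front, spike towards the plate. The saddle crest (rows 182.5–205) and spike tip (row 68.7) agree on axial centring within 1 mm. The bar sits about 1.5 mm to +x of the notch centre. I'll correct that, then lower the last 6 mm.

Emit:
{"method": "drive_tool", "body": {"moves": [{"travel":[-0.0016,0,0],"turn":0,"jaw":10},{"travel":[-0.0016,0,0.003],"turn":0,"jaw":10},{"travel":[-0.0016,0,0.006],"turn":0,"jaw":10},{"travel":[-0.0016,0,0.006],"turn":0,"jaw":10},{"travel":[-0.0016,0,0.006],"turn":0,"jaw":10}]}}

```text
time_s: 9.25
position: [0.6424, -0.1062, 0.0357]
tcp_rot: [0.883, -0.469, 0.001, -0.0]
force: [0.4, -1.6, 0.1]
width: 0.0232
```

Emit:
{"method": "drive_tool", "body": {"moves": [{"travel":[0,0,0],"turn":0,"jaw":30},{"travel":[0,0,0],"turn":0,"jaw":40},{"travel":[0,0,0],"turn":0,"jaw":70},{"travel":[0,0,0],"turn":0,"jaw":70},{"travel":[0,0,0],"turn":0,"jaw":70},{"travel":[0,0,-0.03],"turn":0,"jaw":70},{"travel":[0,0,-0.07],"turn":0,"jaw":70},{"travel":[0,0,-0.12],"turn":0,"jaw":70},{"travel":[0,0,-0.17],"turn":0,"jaw":70},{"travel":[0,0,-0.17],"turn":0,"jaw":70}]}}

```text
time_s: 10.25
position: [0.6458, -0.1068, 0.2165]
tcp_rot: [0.883, -0.469, 0.009, -0.002]
force: [0.5, -0.8, 1.3]
width: 0.0656
```

Run:
```python
from h import *
s=arm.get_state(); print(s['time_s'],s['position'],s['tcp_rot'],s['force'],s['width'])
d=cam('wrist'); save('w7',d); e=cam('side'); c=cam('scene')
A=d['img']; B=cv2.resize(e['img'][180:270,290:410],(280,210)); C=cv2.resize(c['img'][200:320,160:320],(280,210),interpolation=2)
o=np.zeros((420,800,3),np.uint8); o[:, :520]=A[:,20:540]; o[:210,520:]=B; o[210:,520:]=C
cv2.imwrite('pics/c7.png',o[:,:,::-1])
for o in(-.003,0,.003):
    P=lambda y,x,zz:pix(d,R.from_quat(s['tcp_rot']).apply([x,y,0])*[1,1,0]+np.array([s['position'][0],s['position'][1],zz])).round(1)
    print(o,'spike tip',P(o-.1,0,.055),'cone tip',P(o+.1,0,.055),'crests',[P(o+k,.03,.065)[1] for k in(-.044,-.032,.032,.044)],'plate inner top',P(o-.117,.02,.076),'base front',P(o+.06,.025,.01))
```

```text
10.25 [ 0.64579014 -0.10683206  0.2165442 ] [ 0.88315267 -0.46899815  0.00878215 -0.00223026] [ 0.50806627 -0.83207117  1.33886135] 0.06562747774009382
-0.003 spike tip [282.3 107.2] cone tip [282.6 279.9] crests [np.float64(160.9), np.float64(172.1), np.float64(228.6), np.float64(238.6)] plate inner top [302.7  86.9] base front [301.  237.1]
0 spike tip [282.3 110.2] cone tip [282.6 282.2] crests [np.float64(163.7), np.float64(174.8), np.float64(231.1), np.float64(241.1)] plate inner top [302.6  90.1] base front [301.  239.3]
0.003 spike tip [282.3 113.1] cone tip [282.6 284.4] crests [np.float64(166.5), np.float64(177.6), np.float64(233.6), np.float64(243.6)] plate inner top [302.6  93.3] base front [300.9 241.4]
```

View pics/c7.png

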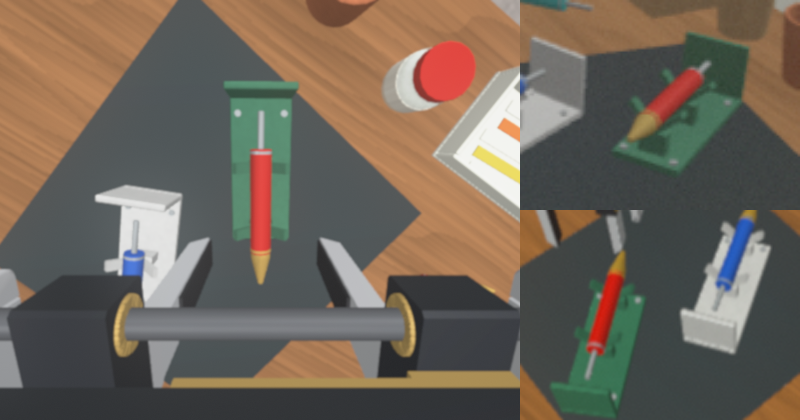

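The punch lies level in both notches with the cone out at the front (cone tip about (280,283), spike tip about (281,111)), and the blue punch is unchanged. I'll let the arm settle and check the centring numerically.

Emit:
{"method": "drive_tool", "body": {"moves": [{"travel":[0,0,0],"turn":0,"jaw":70},{"travel":[0,0,0],"turn":0,"jaw":70},{"travel":[0,0,0],"turn":0,"jaw":70},{"travel":[0,0,0],"turn":0,"jaw":70}]}}

```text
time_s: 10.8
position: [0.6417, -0.1059, 0.2045]
tcp_rot: [0.883, -0.469, -0.001, 0.0]
force: [-0.1, 0.5, -0.2]
width: 0.0658
```

Run:
```python
from h import *
s=arm.get_state(); print(s['time_s'],s['position'])
d=cam('wrist'); save('w8',d); c=cam('scene'); g=d['img'].astype(int)
Rt=R.from_quat(s['tcp_rot']).as_matrix()
P=lambda y,x,zz:pix(d,Rt@[x,y,0]*np.array([1,1,0])+np.array([s['position'][0],s['position'][1],zz])).round(1)
for o in(-.003,0,.003): print(o,'spike',P(o-.1,0,.055),'cone',P(o+.1,0,.055),'crests',[P(o+k,.03,.065)[1] for k in(-.044,-.032,.032,.044)],'plate in/out top',P(o-.117,.02,.076),P(o-.125,.02,.076)[1],'front',P(o+.06,.02,.01))
c0=280
print('axis',[(r,g[r,c0-1:c0+2].mean(0).astype(int).tolist()) for r in list(range(105,118))+list(range(274,290))])
for k in(305,308): print('col',k,[(r,int(g[r,k,1])) for r in list(range(75,102))+list(range(155,182))+list(range(222,250))])
m=red(c)
for b in blobs(m,200): print('scene red',b[1])
```

```text
10.8 [ 0.64172865 -0.10589206  0.20447842]
-0.003 spike [284.6 103.8] cone [284.5 282.4] crests [np.float64(159.9), np.float64(171.6), np.float64(230.1), np.float64(240.4)] plate in/out top [305.8  82.4] 73.2 front [300. 238.]
0 spike [284.6 106.9] cone [284.5 284.7] crests [np.float64(162.9), np.float64(174.4), np.float64(232.7), np.float64(243.0)] plate in/out top [305.7  85.8] 76.7 front [299.9 240.2]
0.003 spike [284.6 110. ] cone [284.5 287. ] crests [np.float64(165.8), np.float64(177.3), np.float64(235.3), np.float64(245.5)] plate in/out top [305.7  89.2] 80.1 front [299.9 242.4]
axis [(105, [91, 143, 116]), (106, [92, 143, 116]), (107, [91, 143, 116]), (108, [91, 143, 116]), (109, [91, 143, 116]), (110, [91, 142, 115]), (111, [90, 142, 115]), (112, [90, 140, 114]), (113, [90, 141, 114]), (114, [90, 141, 114]), (115, [90, 141, 114]), (116, [90, 141, 114]), (117, [91, 141, 115]), (274, [137, 119, 82]), (275, [132, 116, 84]), (276, [125, 112, 85]), (277, [117, 107, 85]), (278, [109, 102, 85]), (279, [103, 98, 85]), (280, [100, 97, 86]), (281, [95, 94, 86]), (282, [91, 91, 86]), (
[... 1414 characters left out ...]
), (157, 141), (158, 137), (159, 128), (160, 119), (161, 116), (162, 116), (163, 116), (164, 116), (165, 116), (166, 115), (167, 115), (168, 115), (169, 117), (170, 122), (171, 134), (172, 142), (173, 144), (174, 143), (175, 143), (176, 144), (177, 145), (178, 145), (179, 146), (180, 145), (181, 146), (222, 146), (223, 146), (224, 147), (225, 148), (226, 145), (227, 137), (228, 126), (229, 120), (230, 119), (231, 118), (232, 118), (233, 119), (234, 119), (235, 119), (236, 118), (237, 118), (238, 116), (239, 110), (240, 99), (241, 90), (242, 88), (243, 88), (244, 88), (245, 88), (246, 88), (247, 88), (248, 88), (249, 89)]
scene red [209.  256.2]
scene red [112.  294.1]
scene red [542.9 385. ]
```

Run:
```python
from h import *
g=cv2.imread('pics/w8.png')[:,:,::-1].astype(int); d=cam('wrist'); m=red(d)
for r in (165,180,200,220): x=np.nonzero(m[r,255:320])[0]+255; print(r,x[[0,-1]])
c=int(round(x.mean())); print(c)
for r in (168,234): print('arms',r,[(u,int(g[r,u,0])) for u in list(range(246,256))+list(range(312,324))])
print([(r,g[r,c].tolist()) for r in list(range(100,112))+list(range(142,158))+list(range(246,256))+list(range(276,290))])
```

```text
165 [276 295]
180 [276 294]
200 [276 294]
220 [276 294]
285
arms 168 [(246, 83), (247, 84), (248, 83), (249, 83), (250, 83), (251, 84), (252, 84), (253, 82), (254, 80), (255, 78), (312, 86), (313, 86), (314, 88), (315, 86), (316, 84), (317, 84), (318, 84), (319, 85), (320, 84), (321, 85), (322, 83), (323, 84)]
arms 234 [(246, 84), (247, 84), (248, 84), (249, 84), (250, 83), (251, 84), (252, 84), (253, 84), (254, 84), (255, 82), (312, 86), (313, 85), (314, 82), (315, 83), (316, 83), (317, 83), (318, 83), (319, 83), (320, 83), (321, 83), (322, 82), (323, 82)]
[(100, [91, 145, 117]), (101, [91, 145, 117]), (102, [93, 145, 118]), (103, [108, 151, 129]), (104, [139, 165, 154]), (105, [167, 180, 176]), (106, [180, 187, 188]), (107, [183, 188, 190]), (108, [183, 189, 190]), (109, [184, 189, 191]), (110, [184, 190, 191]), (111, [185, 190, 192]), (142, [192, 197, 199]), (143, [187, 187, 189]), (144, [189, 157, 157]), (145, [211, 115, 113]), (146, [220, 117, 115]), (147, [212, 161, 162]), (148, [197, 190, 191]), (149, [200, 184, 185]), (150, [216, 147, 147]), (151, [225, 100, 97]), (152, [227, 77, 71]), (153, [227, 74, 68]), (154, [227, 74, 68]), (155, [228, 75, 69]), (156, [228, 75, 68]), (157, [228, 75, 69]), (246, [231, 75, 70]), (247, [231, 75, 70]), (248, [231, 74, 69]), (249, [231, 80, 71]), (250, [229, 112, 80]), (251, [227, 157, 95]), (252, [226, 176, 104]), (253, [226, 157, 96]), (254, [225, 135, 88]), (255, [220, 151, 93]), (276, [200, 166, 96]), (277, [200, 167, 97]), (278, [200, 166, 96]), (279, [199, 166, 96]), (280, [199, 165, 96]), (281, [198, 165, 96]), (282, [196, 163, 95]), (283, [182, 153, 94]), (284, [145, 127, 91]), (285, [102, 98, 88]), (286, [82, 87, 88]), (287, [80, 86, 88]), (288, [80, 86, 88]), (289, [81, 87, 88])]
```

Final numbers: bar middle is within about 2 mm of the stand's centre, the same offset as I measured at the start (2.6 mm or so). The gripper is clear, so I'm handing in.

```bash
python3 -c "
from plant import job; print(job.finish_job())"
```

```text
the job is handed in; nothing more can be done
None
```

I lifted the red-handled punch out of the small green stand, turned it end for end and laid it back in both notches. The brass cone now sticks out of the open front and the steel spike lies towards the back plate. I handed in about 11 s into the 38 s limit.

**Last checks:** The wrist view shows the punch lying in both notches. The gripper was open and about 0.2 m up, touching nothing. In the pictures the blue punch and white stand looked unchanged. The forces I read stayed at a few newtons.

**Where the checks disagreed:**
- **Centring:** The bar's middle measured about 2 mm towards the front from the saddle edges. It looked within 1 mm of centre just before I let go.
- **Start position:** The bar was already 2.6–5 mm forward of centre at the start, depending on which edge I measured from. The end position is therefore at least as well centred as before.

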